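# Close the sticking green instrument-tray cover

### The job

Close the green sliding cover over the clean instruments: slide it away from the robot until both of its ends are fully home against the tray's far end. It sticks and jams in its tracks if one end gets ahead, so push its two black knobs in turn, a little at a time. Leave the orange cover where it is.

Things in the scene. Friction and masses are not known exactly. Their poses are not given: they have to be found in the camera images.
- tray_green: Fixed aluminium and white tray with green cover (290 x 270 x 55 mm); an orange-covered twin stands left or right of it. Origin: on the table, mid-width. +x: the way the cover closes, roughly away from the robot. The cover comes out from under a white deck (x -160 to -35 mm, top 55 mm high) in two side tracks with lips 55 mm high; it cannot lift out. Home: both knobs at x = +78 mm (stop).
- left_knob (a point): Centre of the top of the upright black knob at the left (tray +y) end of the green cover: round post, 18 mm diameter, top 90 mm above the table, standing on the green plate (top 47 mm above the table). Knobs 186 mm apart. Cover 0.6 kg, a push takes 3 to 15 N. One end may lead the other by 22 mm freely; at 30 to 45 mm it jams, freed by pushing the lagging knob.
- right_knob (a point): The same for the knob at the right (tray -y) end of the green cover. The cover starts 70 to 98 mm short of home, perhaps slightly askew; it stays where it is left. Its plate reaches 40 mm ahead of the knobs.
- cover_orange: The orange cover of the other tray, also partly open, with two black knobs of the same kind; to be left alone. Origin midway between its knobs, 40 mm above the table.

How it is judged:
By the outcome, as a careful person would: the job done as asked, in the order asked, and still so for the second after the job is handed in, with the robot touching nothing.
It also fails if it takes over 64 s, if anything falls off the work surface, if the arm or the gripper's body presses on something with over 40 N, if the wrist force passes 120 N, or if a joint passes its speed limit or range.

### The arm

A 7-joint arm with a two-finger parallel gripper is mounted at the origin on the work surface. World frame = base frame: x ahead of the robot, y to its left, z up, the work surface at z = 0. Lengths are in m, angles in degrees, forces in N, time in s.
With the tool pointing down it reaches from about 0.425 to 0.875 m from the base axis. Payload 4.7 kg.
Tool frame: the origin (TCP) lies at the very end of the fingers, on their centre line; the grasp point (between the pads) lies 19 mm behind it; x points along the fingers, z is the direction in which the jaws open and shut, and the axes are right-handed (so a half turn about x gives the same grasp; the last joint's range is limited). The gripper opens to 87 mm and grips with 3 to 60 N. Pads are 19 mm wide; open, the fingers measure 117 mm over their backs; the gripper's body (75 mm by 190 mm) begins 51 mm behind the grasp point.
Start: joints at [71.11, 18.392, -4.016, 83.108, 1.295, 78.541, -3.26], TCP at [0.219, -0.612, 0.2] pointing down, gripper open.
Joint ranges: [-163.93, 163.93], [-17.29, 119.83], [-79.2, 71.16], [3.27, 140.29], [-89.18, 269.18], [5.43, 117.66], [-154.24, 154.24]. Speed limits (degrees/s): [147.25, 147.25, 180, 180, 180, 180, 180].

### API

Orientations are given as [roll, pitch, yaw] about the fixed x, y, z axes, in that order (R = Rz(yaw) Ry(pitch) Rx(roll)).
In Python, from cell import env gives the robot as it stands. The module is installed in compiled form; this text tells all that it offers.
- The arm moves only by the tool drive_tool, never from a script. Its argument "increments" is a list of rows, each a list of 2 entries, a list of its own where there are three numbers: the shift along the tool's x, y, z scaled (see below), then the turn, a rotation vector about the tool's x, y, z scaled (see below). In form: [[[dx, dy, dz], [wx, wy, wz]], ...]. A call has 1 to 10 rows; each row shifts and turns the commanded pose from where the row before left it, along the tool's axes as they then stand; what a row does not reach is not made up. The controller multiplies each number of a shift by 0.04 m and each number of a turn by 120 degrees. A row lasts 1/10 s, in which the tool goes at most 50 mm and 8.59 degrees, less where a joint would pass 70% of its speed; a pose out of reach is approached as far as the arm can. A call with a number of a shift or a turn outside -1 to 1 is refused whole. A call with a gripper value outside its range is refused whole. "hand" is the gripper's target within -1 to 1 (fully open at 1, half-way at 0, shut at -1), set as the call begins (left out, the last holds). The fingers move at their own pace and stop on an object; "squeeze" is the grip in N (left out, the last holds). Time passes only in rows, so rows that do not move let the fingers close. It gives the time, the measured TCP pose, the force and the opening at its end, in the units of the state.
- env.get_obs(): the state, without advancing time (a new reading comes with each control period).
- env.read_camera(name): name is "scene" or "top" or "wrist"; returns a dict with "frame" (480x640x3 uint8, red, green, blue), "fx", "fy", "cx", "cy" (pixels), "distortion" ([k1, k2, p1, p2, k3] as OpenCV has them; the pictures are not rectified), "R" (3x3) and "t" (3): a world point X has camera coordinates R X + t. Camera axes: x right, y down, z forward; pixel columns grow to the right and rows downward; lengths in m; the calibration is good to about 2 mm. A picture is of the moment at which its call begins. There is no depth.
- env.sign_off(): hands the job in, once; it reports no verdict.
The state is a dict: "time_s": time; "qpos": joint angles; "joint_velocities": joint speeds; "effort": joint torques, N m; "tool_pos": TCP position; "tool_rot": TCP orientation; "force": force on the tool from outside, world axes, zero at the start; "wrist_torque": the same for the moment, N m; "grip_width": finger opening in m.
Only numpy, scipy, OpenCV 4.12 (cv2) and the standard library are available. Lean on these libraries where they do the work, as an engineer would, in place of code of your own. Each camera call takes 0.05 s, during which the arm holds its last target.

## Working session

There is one attempt and no reset: what is moved stays moved. The work goes in short steps, Python scripts to look and compute and a tool call to move; the robot and the scene stay as the last step left them, time stands still between calls to the robot, and variables do not carry over. Pictures are saved under pics/ and viewed, and the job is handed in when it is done.

Besides the shell and the picture viewer there is one more tool, called after ">>>" as name(argument=value, ...), one argument or row to a line, values as JSON. drive_tool: Moves the arm, as the interface text tells. Shifts and turns lie within -1 to 1; 1 stands for 0.04 m of shift or 120 degrees of turn. Its arguments: {"type":"object","properties":{"increments":{"type":"array"},"hand":{"type":"number"},"squeeze":{"type":"number"}},"required":["increments"]}

```bash
mkdir -p pics
cat > h.py <<'E'
from cell import env
import cv2, numpy as np
def snap(n,f):
    c=env.read_camera(n); cv2.imwrite('pics/'+f,cv2.cvtColor(c['frame'],cv2.COLOR_RGB2BGR)); return c
def ray(c,u,v,z):
    K=np.array([[c['fx'],0,c['cx']],[0,c['fy'],c['cy']],[0,0,1]]);p=cv2.undistortPoints(np.array([[[u,v]]],float),K,np.array(c['distortion'],float))[0,0]
    R=np.array(c['R']);t=np.array(c['t']);o=-R.T@t;d=R.T@np.array([p[0],p[1],1]);return o+d*(z-o[2])/d[2]
def proj(c,X):
    K=np.array([[c['fx'],0,c['cx']],[0,c['fy'],c['cy']],[0,0,1]])
    return cv2.projectPoints(np.array([X],float),cv2.Rodrigues(np.array(c['R'],float))[0],np.array(c['t'],float),K,np.array(c['distortion'],float))[0][0,0]
E
python3 - <<'E'
from h import *
snap('top','t0.png');snap('scene','s0.png')
o=env.get_obs();print(o['time_s'],o['tool_pos'],o['tool_rot'],o['grip_width'],o['force'])
E
```

```text
0.1 [ 0.21889503 -0.61148407  0.19936134] [-177.49083603   89.90295474  112.21341385] 0.08735307894460813 [-0.04783592  0.07295826  0.97770778]
```

View pics/t0.png

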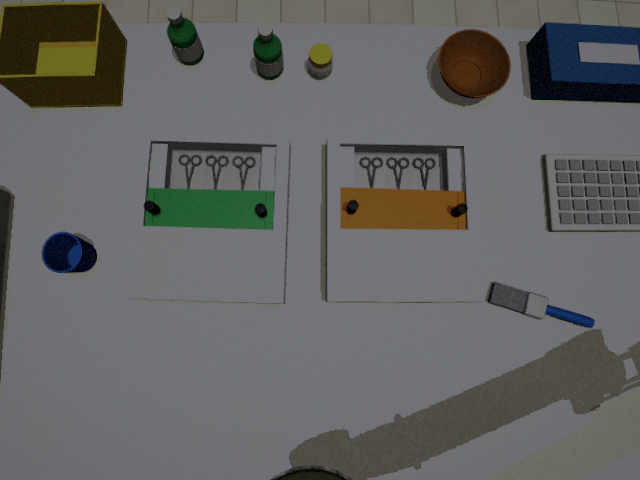

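View pics/s0.png

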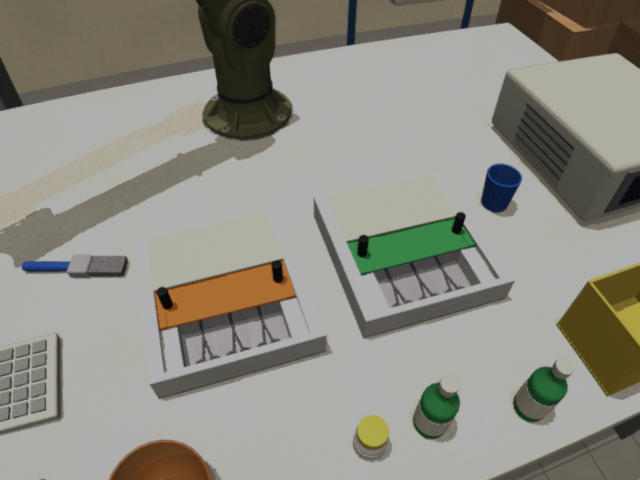

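The top view shows the green cover with its knobs near (150,207) and (261,210). The orange tray is to its right, with knobs near (351,207) and (459,210). I'll zoom in to measure.

Run:
```python
from h import *
c=snap('top','t1.png')
f=cv2.cvtColor(c['frame'],cv2.COLOR_RGB2BGR)[130:310,120:300]
cv2.imwrite('pics/z1.png',cv2.resize(f,(600,600),interpolation=cv2.INTER_CUBIC)[:])
s=snap('scene','s1.png')
f=cv2.cvtColor(s['frame'],cv2.COLOR_RGB2BGR)[170:330,310:510]
cv2.imwrite('pics/z2.png',cv2.resize(f,(800,640)[:2] if 0 else (750,600),interpolation=cv2.INTER_CUBIC))
print(-np.array(c['R']).T@c['t'], -np.array(s['R']).T@s['t'])
for k,(u,v) in dict(L=(150,207),R=(261,210)).items(): print(k,ray(c,u,v,.09))
for k,(u,v) in dict(L=(459,216),R=(363,239)).items(): print(k,ray(s,u,v,.09))
```

```text
[0.38736303 0.01480749 0.89469276] [ 1.0308395  -0.16284948  0.70881255]
L [0.5534771  0.26690379 0.09      ]
R [0.54821747 0.08237953 0.09      ]
L [0.5583246  0.26304678 0.09      ]
R [0.55398679 0.08051753 0.09      ]
```

View pics/z1.png

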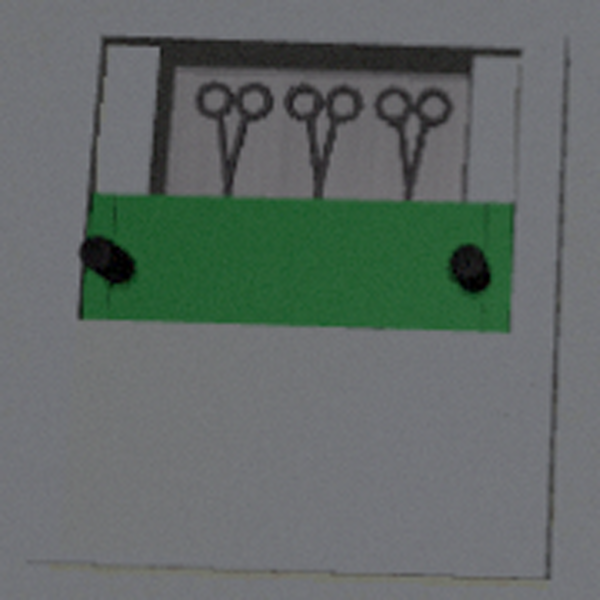

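View pics/z2.png

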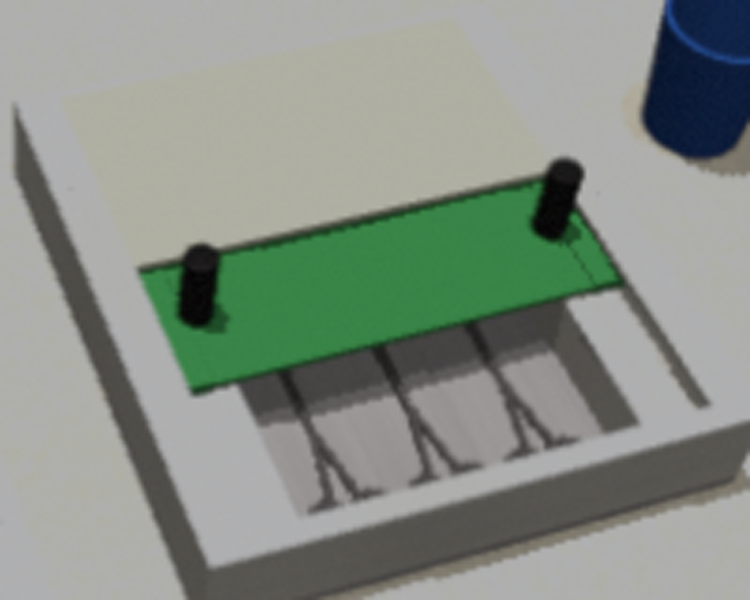

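Run:
```python
from h import *
c=env.read_camera('top');s=env.read_camera('scene')
z=lambda x,y,h:ray(c,120+x*.3,130+y*.3,h)
w=lambda x,y,h:ray(s,310+x*.26667,170+y*.26667,h)
for n,p in dict(L=z(96,252,.09),R=z(467,259,.09),L2=w(565,172,.09),R2=w(202,258,.09),
 farL=z(105,38,.055),farR=z(520,50,.055),deckL=z(80,319,.055),deckR=z(510,331,.055),nearL=z(28,561,.055),nearR=z(548,578,.055),farRo=z(567,38,.055),
 plateFL=z(95,194,.047),plateFR=z(515,203,.047), sFR=w(192,390,.047),sFL=w(622,283,.047),sfarR=w(210,568,.055),sdR=w(138,268,.055),sdL=w(545,176,.055),sTrackL=w(710,405,.055)).items(): print(n,p.round(4))
```

```text
L [0.5559 0.269  0.09  ]
R [0.5521 0.0839 0.09  ]
L2 [0.559  0.2661 0.09  ]
R2 [0.554  0.0821 0.09  ]
farL [0.6795 0.2815 0.055 ]
farR [0.6726 0.0604 0.055 ]
deckL [0.5279 0.2867 0.055 ]
deckR [0.5214 0.0643 0.055 ]
nearL [0.4037 0.3076 0.055 ]
nearR [0.3952 0.0442 0.055 ]
farRo [0.6793 0.0355 0.055 ]
plateFL [0.5961 0.2848 0.047 ]
plateFR [0.591  0.0627 0.047 ]
sFR [0.5926 0.065  0.047 ]
sFL [0.5998 0.2854 0.047 ]
sfarR [0.6857 0.035  0.055 ]
sdR [0.5232 0.0648 0.055 ]
sdL [0.5315 0.2793 0.055 ]
sTrackL [0.6809 0.2811 0.055 ]
```

```bash
cat >> h.py <<'E'
from scipy.spatial.transform import Rotation as Ro
def go(tgt,yawdeg=None):
    o=env.get_obs();R=Ro.from_euler('xyz',o['tool_rot'],degrees=True).as_matrix()
    d=R.T@(np.array(tgt)-o['tool_pos'])/.04
    print('t',o['time_s'],'pos',o['tool_pos'].round(4),'tool shift units',d.round(3),'F',np.round(o['force'],1))
E
python3 - <<'E'
from h import *
o=env.get_obs();R=Ro.from_euler('xyz',o['tool_rot'],degrees=True).as_matrix();print(R.round(3),o['qpos'])
# target: x down, z = +-ey tray, y = z cross x
ey=np.array([.031,.9995,0])
for sg in(1,-1):
    z=sg*ey/np.linalg.norm(ey);x=np.array([0,0,-1.]);y=np.cross(z,x);T=np.c_[x,y,z];print(sg,(Ro.from_matrix(R.T@T).as_rotvec(degrees=True)/120).round(4))
E
```

```text
[[-0.     0.941  0.337]
 [ 0.001  0.337 -0.941]
 [-1.    -0.    -0.001]] [71.10682311 18.40784123 -4.01643187 83.12850254  1.29424041 78.54042765
 -3.25845455]
1 [-1.321e+00 -1.000e-04 -4.000e-04]
-1 [ 1.79e-01 -3.00e-04  1.00e-04]
```

>>> drive_tool(
  increments=[
    [[0, 0, 0], [0.06, 0, 0]],
    [[0, 0, 0], [0.06, 0, 0]],
    [[0, 0, 0], [0.059, 0, 0]],
    [[0, 0.3, -0.4], [0, 0, 0]],
    [[0, 0.6, -0.8], [0, 0, 0]],
    [[0, 0.6, -0.8], [0, 0, 0]],
    [[0, 0.6, -0.8], [0, 0, 0]],
    [[0, 0.6, -0.8], [0, 0, 0]],
    [[0, 0.6, -0.8], [0, 0, 0]],
    [[0, 0.6, -0.8], [0, 0, 0]],
  ],
  hand=-1,
  squeeze=20,
)

```text
time_s: 1.3
tool_pos: [0.383, -0.4058, 0.2006]
tool_rot: [66.9, 90.0, -24.6]
force: [0.6, 0.0, -0.3]
grip_width: 0.0151
```

```bash
python3 -c "
from h import *
go([.515,.083,.2]);o=env.get_obs();print(o['tool_rot'],o['grip_width'],o['qpos'])"
```

```text
t 1.3 pos [ 0.383  -0.4058  0.2006] tool shift units [  0.013   2.978 -12.303] F [ 0.6  0.  -0.3]
[ 66.88863763  89.98407323 -24.61182732] 0.015113870595558701 [ 53.63466319   7.64704502 -10.63179578  96.17627921   1.44284779
  76.29551037 -48.74670167]
```

>>> drive_tool(
  increments=[
    [[0, 0.5, -0.7], [0, 0, 0]],
    [[0, 0.5, -0.8], [0, 0, 0]],
    [[0, 0.5, -0.8], [0, 0, 0]],
    [[0, 0.3, -0.8], [0, 0, 0]],
    [[0, 0.3, -0.8], [0, 0, 0]],
    [[0, 0.2, -0.8], [0, 0, 0]],
    [[0, 0, -0.8], [0, 0, 0]],
    [[0, 0, -0.8], [0, 0, 0]],
    [[0, 0, -0.8], [0, 0, 0]],
    [[0, 0, -0.8], [0, 0, 0]],
  ],
)

```text
time_s: 2.3
tool_pos: [0.4827, -0.093, 0.2003]
tool_rot: [-9.0, 90.0, -100.5]
force: [-0.0, 0.0, 0.3]
grip_width: 0.0005
```

>>> drive_tool(
  increments=[
    [[0, 0, -0.8], [0, 0, 0]],
    [[0, 0, -0.8], [0, 0, 0]],
    [[0, 0, -0.5], [0, 0, 0]],
    [[0, 0, 0], [0, 0, 0]],
    [[0, 0, 0], [0, 0, 0]],
  ],
)

```text
time_s: 2.8
tool_pos: [0.4854, -0.0115, 0.2003]
tool_rot: [-2.4, 89.9, -94.0]
force: [0.7, -0.1, 0.1]
grip_width: 0.0001
```

```bash
python3 -c "
from h import *
go([.518,.083,.2]);o=env.get_obs();print(o['tool_rot'],o['grip_width'],o['qpos']);snap('wrist','w0.png')"
```

```text
t 2.8 pos [ 0.4854 -0.0115  0.2003] tool shift units [ 0.005  0.75  -2.385] F [ 0.7 -0.1  0.1]
[ -2.37365572  89.92708309 -93.95352245] 7.467203504940497e-05 [ 29.86946374  -0.60874926 -31.21248539 104.75027859  -0.25053133
  75.77722    -92.8598682 ]
```

>>> drive_tool(
  increments=[
    [[0, 0.25, -0.8], [0, 0, 0]],
    [[0, 0.25, -0.8], [0, 0, 0]],
    [[0, 0.25, -0.79], [0, 0, 0]],
    [[0.5, 0, 0], [0, 0, 0]],
    [[0.8, 0, 0], [0, 0, 0]],
    [[0.8, 0, 0], [0, 0, 0]],
    [[0.5, 0, 0], [0, 0, 0]],
    [[0.2, 0, 0], [0, 0, 0]],
    [[0, 0, 0], [0, 0, 0]],
    [[0, 0, 0], [0, 0, 0]],
  ],
)

```text
time_s: 3.85
tool_pos: [0.5197, 0.0822, 0.0893]
tool_rot: [89.4, 89.9, -2.4]
force: [0.8, 0.4, 0.6]
grip_width: 0.0003
```

```bash
python3 -c "
from h import *
go([.518,.083,.063]);o=env.get_obs();print(o['tool_rot']);c=snap('top','t2.png');snap('scene','s2.png')
f=cv2.cvtColor(c['frame'],cv2.COLOR_RGB2BGR)[130:310,120:300]
cv2.imwrite('pics/z3.png',cv2.resize(f,(600,600),interpolation=cv2.INTER_CUBIC))"
```

```text
t 3.85 pos [0.5197 0.0822 0.0893] tool shift units [ 0.657 -0.043 -0.019] F [0.8 0.4 0.6]
[89.44051593 89.91826378 -2.37990919]
```

View pics/z3.png

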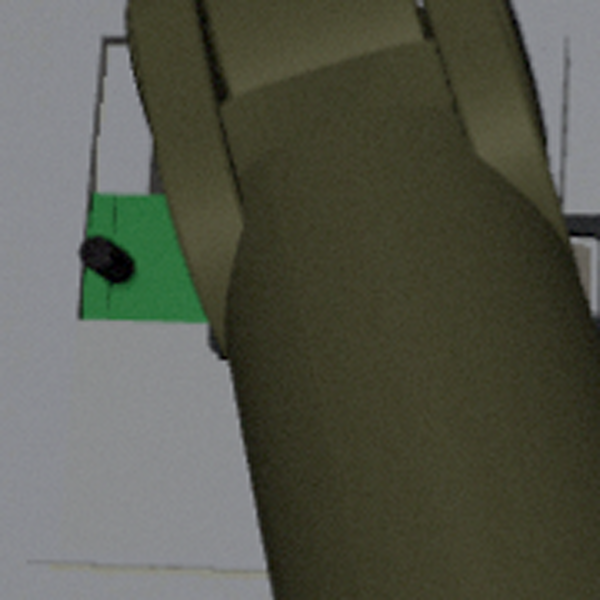

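View pics/s2.png

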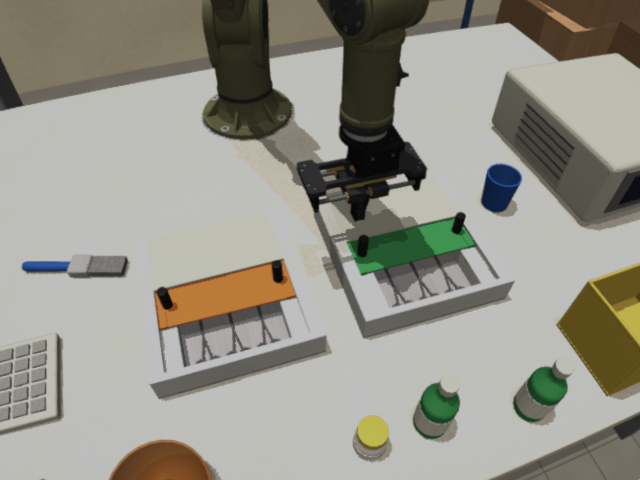

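The fingers are behind the right knob in the scene view, around (360,210). Next I'll lower them and make the first push.

>>> drive_tool(
  increments=[
    [[0.3, 0, 0], [0, 0, 0]],
    [[0.3, 0, 0], [0, 0, 0]],
    [[0, 0, 0], [0, 0, 0]],
    [[0, 0.12, 0], [0, 0, 0]],
    [[0, 0.12, 0], [0, 0, 0]],
    [[0, 0.12, 0], [0, 0, 0]],
    [[0, 0.12, 0], [0, 0, 0]],
    [[0, 0.12, 0], [0, 0, 0]],
    [[0, 0, 0], [0, 0, 0]],
  ],
)

```text
time_s: 4.85
tool_pos: [0.5433, 0.082, 0.0643]
tool_rot: [-176.7, 90.0, 91.6]
force: [-1.9, 0.6, 0.8]
grip_width: 0.0004
```

```bash
python3 -c "
from h import *
go([.545,.083,.063]);c=snap('top','t4.png');snap('scene','s4.png')
"
```

```text
t 4.85 pos [0.5433 0.082  0.0643] tool shift units [ 0.032  0.043 -0.025] F [-1.9  0.6  0.8]
```

View pics/s4.png

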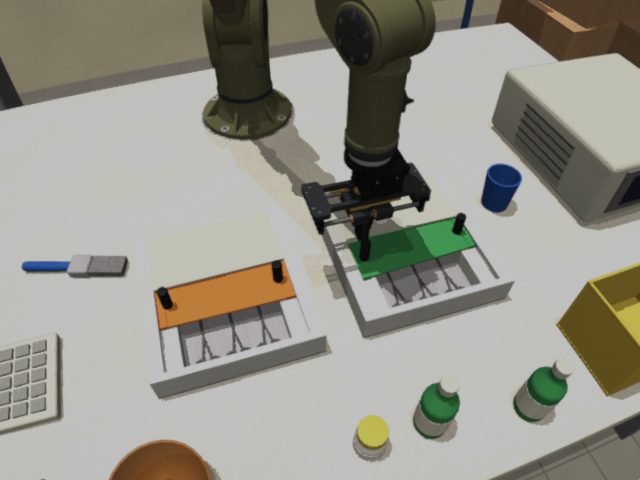

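The finger now reaches the right knob near (365,248), and the force is only 2 N, so I'll push a bit further.

>>> drive_tool(
  increments=[
    [[0, 0.1, 0], [0, 0, 0]],
    [[0, 0.1, 0], [0, 0, 0]],
    [[0, 0, 0], [0, 0, 0]],
  ],
)

```text
time_s: 5.25
tool_pos: [0.5515, 0.0816, 0.0643]
tool_rot: [109.1, 90.0, 17.3]
force: [-2.5, 1.0, 0.7]
grip_width: 0.0004
```

```bash
python3 -c "
from h import *
go([.545,.083,.063]);s=snap('scene','s5.png')
f=cv2.cvtColor(s['frame'],cv2.COLOR_RGB2BGR)[170:330,310:510]
cv2.imwrite('pics/z5.png',cv2.resize(f,(750,600),interpolation=cv2.INTER_CUBIC))
"
```

```text
t 5.25 pos [0.5515 0.0816 0.0643] tool shift units [ 0.033 -0.162 -0.03 ] F [-2.5  1.   0.7]
```

View pics/z5.png

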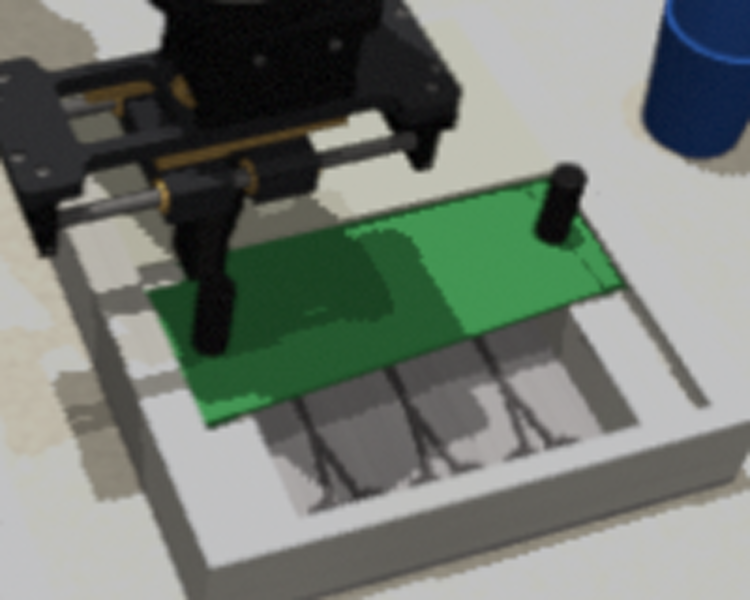

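```bash
python3 -c "
from h import *
s=env.read_camera('scene')
w=lambda x,y,h:ray(s,310+x*.26667,170+y*.26667,h).round(4)
print(w(192,390,.047),w(210,425,.047),w(622,283,.047),w(624,287,.047),w(568,177,.09))
print(Ro.from_euler('xyz',env.get_obs()['tool_rot'],degrees=True).as_matrix().round(3))
"
```

```text
[0.5926 0.065  0.047 ] [0.6132 0.0654 0.047 ] [0.5998 0.2854 0.047 ] [0.6023 0.285  0.047 ] [0.5623 0.2658 0.09  ]
[[ 0.001  1.    -0.031]
 [ 0.    -0.031 -1.   ]
 [-1.     0.001 -0.   ]]
```

>>> drive_tool(
  increments=[
    [[0, -0.35, 0], [0, 0, 0]],
    [[0, -0.4, -0.3], [0, 0, 0]],
    [[0, 0, -0.7], [0, 0, 0]],
    [[0, 0, -0.8], [0, 0, 0]],
    [[0, 0, -0.8], [0, 0, 0]],
    [[0, 0, -0.8], [0, 0, 0]],
    [[0, 0, -0.8], [0, 0, 0]],
    [[0, 0, -0.4], [0, 0, 0]],
    [[0, 0, 0], [0, 0, 0]],
  ],
)

```text
time_s: 6.25
tool_pos: [0.5267, 0.2702, 0.0648]
tool_rot: [149.0, 89.8, 57.5]
force: [-0.5, 0.4, 0.1]
grip_width: 0.0003
```

```bash
python3 -c "
from h import *
go([.567,.267,.064])
"
```

```text
t 6.25 pos [0.5267 0.2702 0.0648] tool shift units [0.022 1.008 0.053] F [-0.5  0.4  0.1]
```

>>> drive_tool(
  increments=[
    [[0, 0.12, 0.04], [0, 0, 0]],
    [[0, 0.12, 0.03], [0, 0, 0]],
    [[0, 0.12, 0], [0, 0, 0]],
    [[0, 0.12, 0], [0, 0, 0]],
    [[0, 0.12, 0], [0, 0, 0]],
    [[0, 0.12, 0], [0, 0, 0]],
    [[0, 0.12, 0], [0, 0, 0]],
    [[0, 0.12, 0], [0, 0, 0]],
    [[0, 0, 0], [0, 0, 0]],
  ],
)

```text
time_s: 7.15
tool_pos: [0.566, 0.2627, 0.0642]
tool_rot: [128.0, 89.9, 36.1]
force: [-0.2, -0.2, -0.2]
grip_width: 0.0004
```

```bash
cat >> h.py <<'E'
def look(n):
    go([.567,.267,.064]);s=snap('scene','sx%s.png'%n)
    f=cv2.cvtColor(s['frame'],cv2.COLOR_RGB2BGR)[170:330,310:510]
    cv2.imwrite('pics/z%s.png'%n,cv2.resize(f,(750,600),interpolation=cv2.INTER_CUBIC))
E
python3 -c "
from h import *
look(6)"
```

```text
t 7.15 pos [0.566  0.2627 0.0642] tool shift units [ 0.006  0.023 -0.109] F [-0.2 -0.2 -0.2]
```

View pics/z6.png

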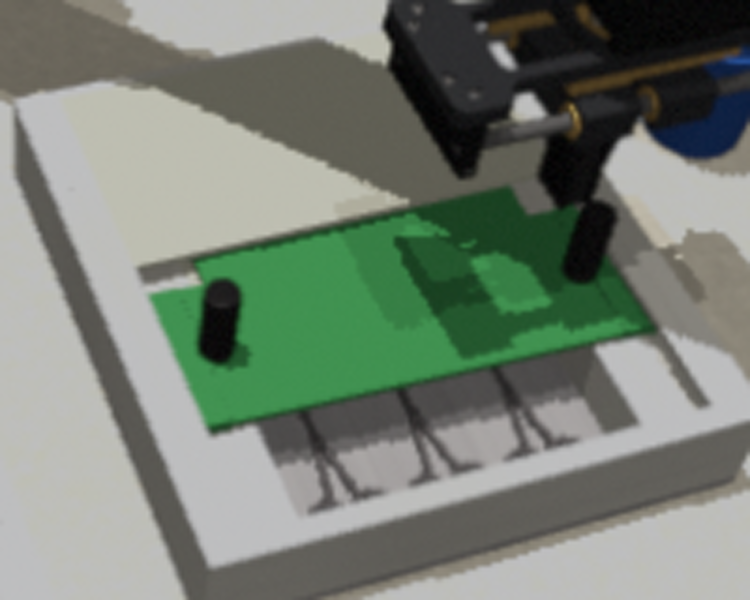

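```bash
python3 -c "
from h import *
s=env.read_camera('scene')
ex=np.array([.9995,-.031,0]);ey=np.array([.031,.9995,0]);O=np.array([.5605,.1745,0])
for a in [(211,430,.047),(658,330,.047),(222,289,.09),(600,209,.09)]:
  p=ray(s,310+a[0]*.26667,170+a[1]*.26667,a[2]);print(p.round(4),(p-O)@ex,(p-O)@ey)
"
```

```text
[0.6159 0.0648 0.047 ] 0.05874327941622497 -0.1079678679302122
[0.6307 0.2867 0.047 ] 0.06664838409724197 0.11434918231610859
[0.5737 0.0837 0.09  ] 0.015987083157513446 -0.09038805302235552
[0.5851 0.2699 0.09  ] 0.0216591831205641 0.09607910840554375
```

>>> drive_tool(
  increments=[
    [[0, -0.35, 0], [0, 0, 0]],
    [[0, -0.35, 0.3], [0, 0, 0]],
    [[0, 0, 0.7], [0, 0, 0]],
    [[0, 0, 0.8], [0, 0, 0]],
    [[0, 0, 0.8], [0, 0, 0]],
    [[0, 0, 0.8], [0, 0, 0]],
    [[0, 0, 0.7], [0, 0, 0]],
    [[0, 0, 0.35], [0, 0, 0]],
    [[0, 0, 0], [0, 0, 0]],
  ],
)

```text
time_s: 8.15
tool_pos: [0.5321, 0.0829, 0.0646]
tool_rot: [47.8, 89.9, -44.3]
force: [1.1, 0.8, 0.5]
grip_width: 0.0001
```

```bash
cat >> h.py <<'E'
ex=np.array([.9995,-.031,0]);ey=np.array([.031,.9995,0]);O=np.array([.5605,.1745,0])
def tp():
    o=env.get_obs();p=o['tool_pos']-O;print(o['time_s'],'tray x,y',(p@ex).round(4),(p@ey).round(4),p[2].round(4),o['force'].round(1))
E
python3 -c "
from h import *
tp()
"
```

```text
8.15 tray x,y -0.0255 -0.0925 0.0646 [1.1 0.8 0.5]
```

>>> drive_tool(
  increments=[
    [[0, 0.13, 0], [0, 0, 0]],
    [[0, 0.13, 0], [0, 0, 0]],
    [[0, 0.12, 0], [0, 0, 0]],
    [[0, 0.12, 0], [0, 0, 0]],
    [[0, 0.12, 0], [0, 0, 0]],
    [[0, 0.12, 0], [0, 0, 0]],
    [[0, 0.12, 0], [0, 0, 0]],
    [[0, 0.12, 0], [0, 0, 0]],
    [[0, 0.12, 0], [0, 0, 0]],
    [[0, 0, 0], [0, 0, 0]],
  ],
)

```text
time_s: 9.15
tool_pos: [0.5761, 0.084, 0.0642]
tool_rot: [112.8, 90.0, 21.0]
force: [-1.4, 0.8, -0.0]
grip_width: 0.0001
```

```bash
python3 -c "
from h import *
tp();look(7)
"
```

```text
9.15 tray x,y 0.0184 -0.0899 0.0642 [-1.4  0.8 -0. ]
t 9.15 pos [0.5761 0.084  0.0642] tool shift units [ 0.005 -0.371 -4.565] F [-1.4  0.8 -0. ]
```

View pics/z7.png

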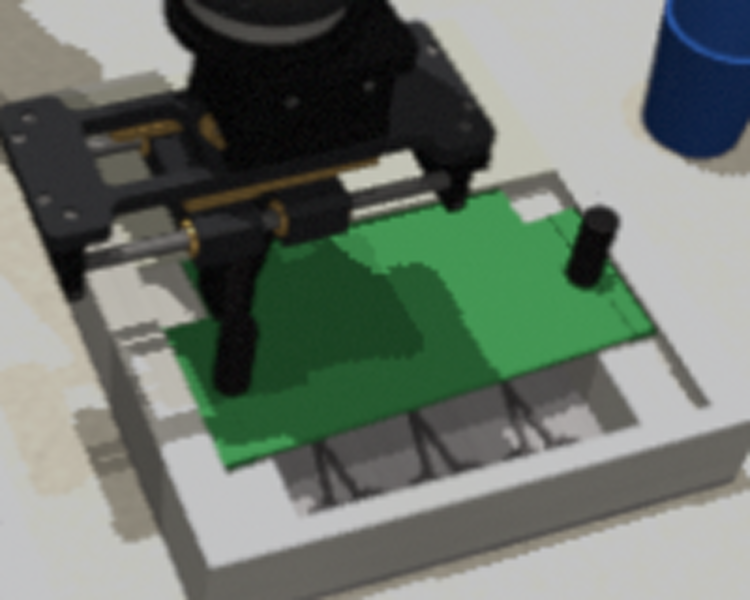

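The right end is now about 15 mm ahead, with its front corner at (229,468). The left knob is next.

>>> drive_tool(
  increments=[
    [[0, -0.35, 0], [0, 0, 0]],
    [[0, -0.45, -0.3], [0, 0, 0]],
    [[0, 0, -0.7], [0, 0, 0]],
    [[0, 0, -0.8], [0, 0, 0]],
    [[0, 0, -0.8], [0, 0, 0]],
    [[0, 0, -0.8], [0, 0, 0]],
    [[0, 0, -0.8], [0, 0, 0]],
    [[0, 0, -0.4], [0, 0, 0]],
    [[0, 0, 0], [0, 0, 0]],
  ],
)

```text
time_s: 10.1
tool_pos: [0.5488, 0.2719, 0.0646]
tool_rot: [156.8, 89.9, 65.2]
force: [0.1, -0.3, -0.4]
grip_width: 0.0
```

```bash
python3 -c "
from h import *
tp()
"
```

```text
10.1 tray x,y -0.0147 0.097 0.0646 [ 0.1 -0.3 -0.4]
```

>>> drive_tool(
  increments=[
    [[0, 0.15, 0.03], [0, 0, 0]],
    [[0, 0.15, 0.02], [0, 0, 0]],
    [[0, 0.15, 0], [0, 0, 0]],
    [[0, 0.15, 0], [0, 0, 0]],
    [[0, 0.15, 0], [0, 0, 0]],
    [[0, 0.15, 0], [0, 0, 0]],
    [[0, 0.15, 0], [0, 0, 0]],
    [[0, 0.15, 0], [0, 0, 0]],
    [[0, 0.14, 0], [0, 0, 0]],
    [[0, 0, 0], [0, 0, 0]],
  ],
)

```text
time_s: 11.1
tool_pos: [0.6016, 0.2646, 0.0638]
tool_rot: [-60.5, 89.8, -152.3]
force: [-5.2, -1.4, 2.8]
grip_width: 0.0003
```

```bash
python3 -c "
from h import *
tp();look(8)
"
```

```text
11.1 tray x,y 0.0382 0.0913 0.0638 [-5.2 -1.4  2.8]
t 11.1 pos [0.6016 0.2646 0.0638] tool shift units [-0.002 -0.865 -0.033] F [-5.2 -1.4  2.8]
```

View pics/z8.png

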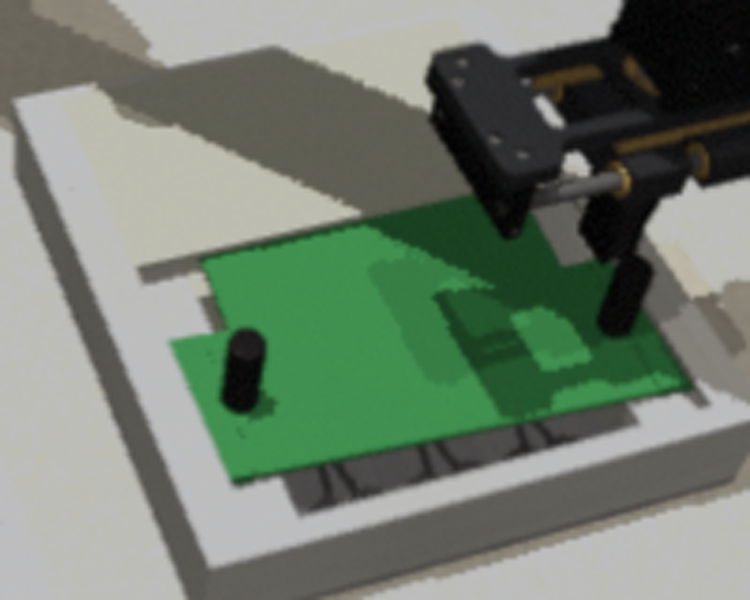

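Both ends have moved: front corners are at (690,388) on the left and (235,484) on the right. Back to the right knob.

>>> drive_tool(
  increments=[
    [[0, -0.3, 0], [0, 0, 0]],
    [[0, -0.35, 0.3], [0, 0, 0]],
    [[0, 0, 0.7], [0, 0, 0]],
    [[0, 0, 0.8], [0, 0, 0]],
    [[0, 0, 0.8], [0, 0, 0]],
    [[0, 0, 0.8], [0, 0, 0]],
    [[0, 0, 0.8], [0, 0, 0]],
    [[0, 0, 0.35], [0, 0, 0]],
    [[0, 0, 0], [0, 0, 0]],
  ],
)

```text
time_s: 12.05
tool_pos: [0.5716, 0.0817, 0.0645]
tool_rot: [55.1, 89.9, -36.9]
force: [0.4, -0.9, 0.4]
grip_width: 0.0008
```

```bash
python3 -c "
from h import *
tp()
"
```

```text
12.05 tray x,y 0.014 -0.0924 0.0645 [ 0.4 -0.9  0.4]
```

>>> drive_tool(
  increments=[
    [[0, 0.13, -0.03], [0, 0, 0]],
    [[0, 0.13, 0], [0, 0, 0]],
    [[0, 0.13, 0], [0, 0, 0]],
    [[0, 0.13, 0], [0, 0, 0]],
    [[0, 0.12, 0], [0, 0, 0]],
    [[0, 0.12, 0], [0, 0, 0]],
    [[0, 0.12, 0], [0, 0, 0]],
    [[0, 0.12, 0], [0, 0, 0]],
    [[0, 0, 0], [0, 0, 0]],
  ],
)

```text
time_s: 12.95
tool_pos: [0.6119, 0.0838, 0.0642]
tool_rot: [95.8, 89.9, 4.0]
force: [-0.4, 0.6, -0.1]
grip_width: 0.0006
```

```bash
python3 -c "
from h import *
tp();look(9)
"
```

```text
12.95 tray x,y 0.0542 -0.089 0.0642 [-0.4  0.6 -0.1]
t 12.95 pos [0.6119 0.0838 0.0642] tool shift units [ 4.000e-03 -1.268e+00 -4.542e+00] F [-0.4  0.6 -0.1]
```

View pics/z9.png

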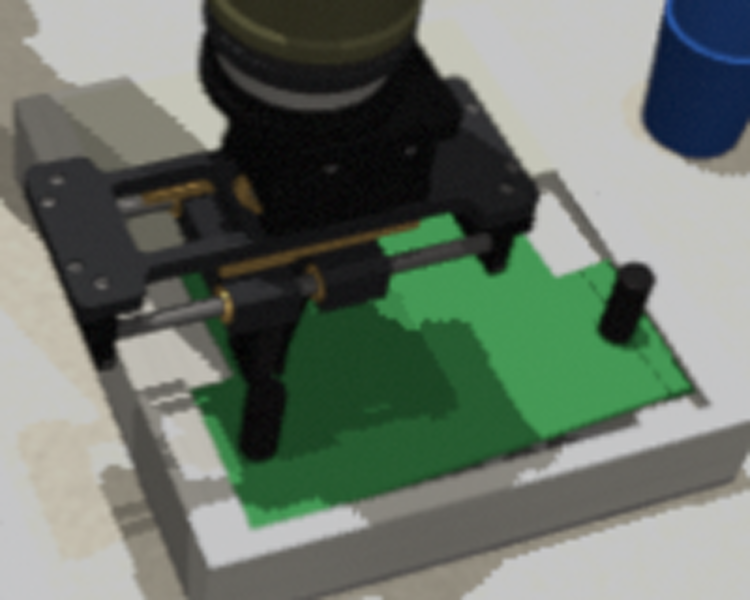

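The right end is nearly home, with its corner at (252,525). Now the left knob.

>>> drive_tool(
  increments=[
    [[0, -0.35, 0], [0, 0, 0]],
    [[0, -0.4, -0.3], [0, 0, 0]],
    [[0, 0, -0.7], [0, 0, 0]],
    [[0, 0, -0.8], [0, 0, 0]],
    [[0, 0, -0.8], [0, 0, 0]],
    [[0, 0, -0.8], [0, 0, 0]],
    [[0, 0, -0.8], [0, 0, 0]],
    [[0, 0, -0.4], [0, 0, 0]],
    [[0, 0, 0], [0, 0, 0]],
  ],
)

```text
time_s: 13.9
tool_pos: [0.5864, 0.2721, 0.0646]
tool_rot: [154.5, 89.9, 63.0]
force: [-0.2, -0.3, 0.4]
grip_width: 0.0005
```

```bash
python3 -c "
from h import *
tp()
"
```

```text
13.9 tray x,y 0.0228 0.0983 0.0646 [-0.2 -0.3  0.4]
```

>>> drive_tool(
  increments=[
    [[0, 0.13, 0.04], [0, 0, 0]],
    [[0, 0.13, 0.02], [0, 0, 0]],
    [[0, 0.12, 0], [0, 0, 0]],
    [[0, 0.12, 0], [0, 0, 0]],
    [[0, 0.12, 0], [0, 0, 0]],
    [[0, 0.1, 0], [0, 0, 0]],
    [[0, 0.08, 0], [0, 0, 0]],
    [[0, 0.04, 0], [0, 0, 0]],
    [[0, 0, 0], [0, 0, 0]],
  ],
)

```text
time_s: 14.8
tool_pos: [0.6203, 0.2658, 0.0642]
tool_rot: [171.2, 90.0, 79.5]
force: [-2.1, -0.3, -0.3]
grip_width: 0.0004
```

```bash
python3 -c "
from h import *
tp()
"
```

```text
14.8 tray x,y 0.0569 0.0931 0.0642 [-2.1 -0.3 -0.3]
```

Not at the stop yet, so I'll go on in small steps and watch the force.

>>> drive_tool(
  increments=[
    [[0, 0.04, 0], [0, 0, 0]],
    [[0, 0.03, 0], [0, 0, 0]],
    [[0, 0, 0], [0, 0, 0]],
  ],
)

```text
time_s: 15.1
tool_pos: [0.6216, 0.2658, 0.064]
tool_rot: [-79.3, 89.8, -171.1]
force: [-5.6, 0.5, 1.6]
grip_width: 0.0005
```

```bash
python3 -c "
from h import *
tp();look(10)
"
```

```text
15.1 tray x,y 0.0582 0.0932 0.064 [-5.6  0.5  1.6]
t 15.1 pos [0.6216 0.2658 0.064 ] tool shift units [ 0.004 -1.364  0.012] F [-5.6  0.5  1.6]
```

View pics/z10.png

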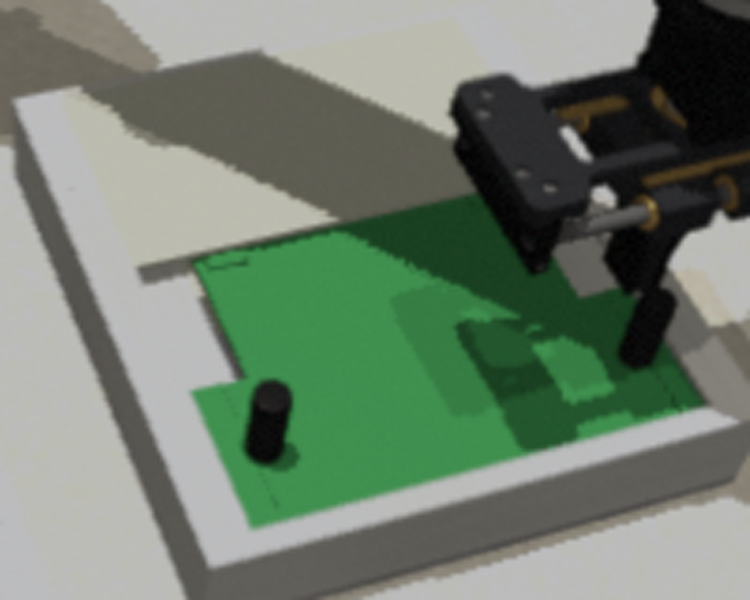

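>>> drive_tool(
  increments=[
    [[0, 0.04, 0], [0, 0, 0]],
    [[0, 0.04, 0], [0, 0, 0]],
    [[0, 0, 0], [0, 0, 0]],
  ],
)

```text
time_s: 15.45
tool_pos: [0.622, 0.2659, 0.0639]
tool_rot: [-75.9, 89.6, -167.6]
force: [-10.9, -2.0, 3.9]
grip_width: 0.0004
```

```bash
python3 -c "
from h import *
tp()
"
```

```text
15.45 tray x,y 0.0587 0.0933 0.0639 [-10.9  -2.    3.9]
```

>>> drive_tool(
  increments=[
    [[0, 0.06, 0], [0, 0, 0]],
    [[0, 0.06, 0], [0, 0, 0]],
    [[0, 0, 0], [0, 0, 0]],
  ],
)

```text
time_s: 15.75
tool_pos: [0.6227, 0.2661, 0.064]
tool_rot: [-75.0, 89.1, -166.6]
force: [-21.2, -2.7, 11.5]
grip_width: 0.0005
```

>>> drive_tool(
  increments=[
    [[0, -0.45, 0], [0, 0, 0]],
    [[0, -0.5, 0.3], [0, 0, 0]],
    [[0, 0, 0.7], [0, 0, 0]],
    [[0, 0, 0.8], [0, 0, 0]],
    [[0, 0, 0.8], [0, 0, 0]],
    [[0, 0, 0.8], [0, 0, 0]],
    [[0, 0, 0.8], [0, 0, 0]],
    [[0, 0, 0.4], [0, 0, 0]],
    [[0, 0, 0], [0, 0, 0]],
  ],
)

```text
time_s: 16.65
tool_pos: [0.5885, 0.0791, 0.0646]
tool_rot: [52.1, 89.9, -39.9]
force: [-0.0, -0.1, 0.4]
grip_width: 0.0004
```

```bash
python3 -c "
from h import *
tp()
"
```

```text
16.65 tray x,y 0.031 -0.0945 0.0646 [-0.  -0.1  0.4]
```

Left is on its stop: the force rose to 21 N with no more travel. Now to seat the right end.

>>> drive_tool(
  increments=[
    [[0, 0.13, -0.05], [0, 0, 0]],
    [[0, 0.13, -0.03], [0, 0, 0]],
    [[0, 0.13, 0], [0, 0, 0]],
    [[0, 0.12, 0], [0, 0, 0]],
    [[0, 0.1, 0], [0, 0, 0]],
    [[0, 0.06, 0], [0, 0, 0]],
    [[0, 0.04, 0], [0, 0, 0]],
    [[0, 0, 0], [0, 0, 0]],
  ],
)

```text
time_s: 17.45
tool_pos: [0.6148, 0.0851, 0.064]
tool_rot: [-88.1, 89.9, -179.9]
force: [-2.1, 0.8, 1.2]
grip_width: 0.0004
```

```bash
python3 -c "
from h import *
tp()
"
```

```text
17.45 tray x,y 0.0571 -0.0877 0.064 [-2.1  0.8  1.2]
```

>>> drive_tool(
  increments=[
    [[0, 0.06, 0], [0, 0, 0]],
    [[0, 0.06, 0], [0, 0, 0]],
    [[0, 0.06, 0], [0, 0, 0]],
    [[0, 0, 0], [0, 0, 0]],
  ],
)

```text
time_s: 17.85
tool_pos: [0.6166, 0.0849, 0.0637]
tool_rot: [-79.5, 89.2, -171.2]
force: [-16.7, -0.2, 9.8]
grip_width: 0.0005
```

```bash
python3 -c "
from h import *
tp()
"
```

```text
17.85 tray x,y 0.0588 -0.0878 0.0637 [-16.7  -0.2   9.8]
```

>>> drive_tool(
  increments=[
    [[0, 0.04, 0], [0, 0, 0]],
    [[0, 0, 0], [0, 0, 0]],
    [[0, -0.5, 0], [0, 0, 0]],
    [[0, -0.6, -0.3], [0, 0, 0]],
    [[0, 0, -0.7], [0, 0, 0]],
    [[0, 0, -0.8], [0, 0, 0]],
    [[0, 0, -0.8], [0, 0, 0]],
    [[0, 0, -0.8], [0, 0, 0]],
    [[0, 0, -0.8], [0, 0, 0]],
    [[0, 0, -0.3], [0, 0, 0]],
  ],
)

```text
time_s: 18.85
tool_pos: [0.5859, 0.2703, 0.0649]
tool_rot: [154.6, 89.8, 63.1]
force: [0.8, -0.5, -0.2]
grip_width: 0.0008
```

```bash
python3 -c "
from h import *
tp()
"
```

```text
18.85 tray x,y 0.0224 0.0965 0.0649 [ 0.8 -0.5 -0.2]
```

Now one confirming push on the left knob.

>>> drive_tool(
  increments=[
    [[0, 0.15, 0.03], [0, 0, 0]],
    [[0, 0.15, 0], [0, 0, 0]],
    [[0, 0.15, 0], [0, 0, 0]],
    [[0, 0.15, 0], [0, 0, 0]],
    [[0, 0.12, 0], [0, 0, 0]],
    [[0, 0.1, 0], [0, 0, 0]],
    [[0, 0.08, 0], [0, 0, 0]],
    [[0, 0.06, 0], [0, 0, 0]],
    [[0, 0, 0], [0, 0, 0]],
  ],
)

```text
time_s: 19.75
tool_pos: [0.621, 0.2632, 0.0639]
tool_rot: [-68.4, 89.6, -160.2]
force: [-8.5, -2.2, 5.3]
grip_width: 0.0006
```

```bash
python3 -c "
from h import *
tp()
"
```

```text
19.75 tray x,y 0.0577 0.0905 0.0639 [-8.5 -2.2  5.3]
```

>>> drive_tool(
  increments=[
    [[0, 0.06, 0], [0, 0, 0]],
    [[0, 0.06, 0], [0, 0, 0]],
    [[0, 0, 0], [0, 0, 0]],
  ],
)

```text
time_s: 20.05
tool_pos: [0.6214, 0.2633, 0.0637]
tool_rot: [-71.2, 89.1, -162.8]
force: [-17.3, -3.9, 10.3]
grip_width: 0.0003
```

```bash
python3 -c "
from h import *
tp()
"
```

```text
20.05 tray x,y 0.0582 0.0907 0.0637 [-17.3  -3.9  10.3]
```

Firm at the stop again. I'll back off, lift clear and move aside for a look.

>>> drive_tool(
  increments=[
    [[0, -0.4, 0], [0, 0, 0]],
    [[0, -0.5, 0], [0, 0, 0]],
    [[-0.5, 0, 0], [0, 0, 0]],
    [[-0.8, 0, 0], [0, 0, 0]],
    [[-0.8, 0, 0], [0, 0, 0]],
    [[-0.8, 0, 0], [0, 0, 0]],
    [[-0.8, 0, 0], [0, 0, 0]],
    [[-0.3, -0.5, 0], [0, 0, 0]],
    [[0, -0.8, 0.3], [0, 0, 0]],
    [[0, 0, 0], [0, 0, 0]],
  ],
)

```text
time_s: 21.05
tool_pos: [0.5375, 0.2543, 0.2249]
tool_rot: [-9.9, 89.9, -101.5]
force: [-0.6, -0.2, 0.2]
grip_width: 0.0008
```

>>> drive_tool(
  increments=[
    [[0, 0, 0.7], [0, 0, 0]],
    [[0, 0, 0.8], [0, 0, 0]],
    [[0, 0, 0.8], [0, 0, 0]],
    [[0, 0, 0.8], [0, 0, 0]],
    [[0, 0, 0.8], [0, 0, 0]],
    [[0, 0, 0.8], [0, 0, 0]],
    [[0, 0, 0.8], [0, 0, 0]],
    [[0, 0, 0.8], [0, 0, 0]],
    [[0, 0, 0.8], [0, 0, 0]],
    [[0, 0, 0.8], [0, 0, 0]],
  ],
)

```text
time_s: 22.05
tool_pos: [0.5314, -0.0633, 0.2245]
tool_rot: [48.0, 89.9, -43.8]
force: [0.7, -0.3, -0.2]
grip_width: 0.0007
```

>>> drive_tool(
  increments=[
    [[0, 0, 0.8], [0, 0, 0]],
    [[0, 0, 0.8], [0, 0, 0]],
    [[0, 0, 0.8], [0, 0, 0]],
    [[0, 0, 0.5], [0, 0, 0]],
    [[0, 0, 0], [0, 0, 0]],
    [[0, 0, 0], [0, 0, 0]],
  ],
)

```text
time_s: 22.65
tool_pos: [0.5278, -0.1773, 0.2242]
tool_rot: [-176.4, 90.0, 91.9]
force: [0.3, 0.3, -1.0]
grip_width: 0.0003
```

```bash
python3 -c "
from h import *
tp();look(11);c=snap('top','t11.png')
f=cv2.cvtColor(c['frame'],cv2.COLOR_RGB2BGR)[130:310,120:480]
cv2.imwrite('pics/zt11.png',cv2.resize(f,(800,400),interpolation=cv2.INTER_CUBIC))
"
```

```text
22.65 tray x,y -0.0218 -0.3526 0.2242 [ 0.3  0.3 -1. ]
t 22.65 pos [ 0.5278 -0.1773  0.2242] tool shift units [  4.013   0.634 -11.128] F [ 0.3  0.3 -1. ]
```

View pics/z11.png

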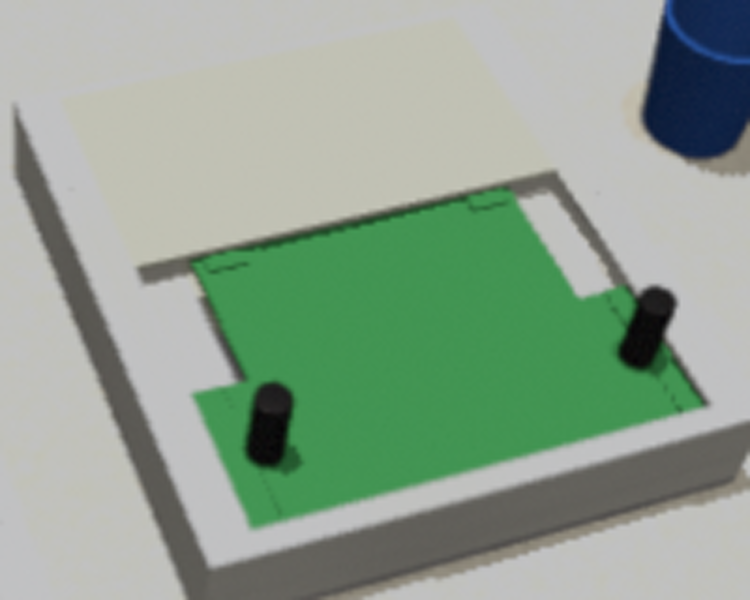

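View pics/zt11.png

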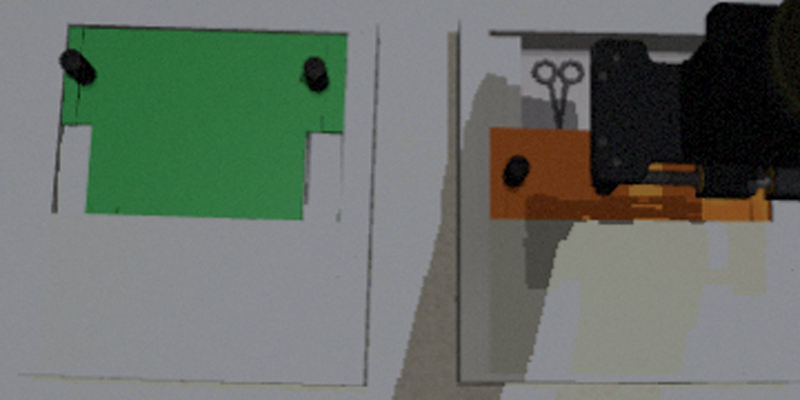

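View pics/sx11.png

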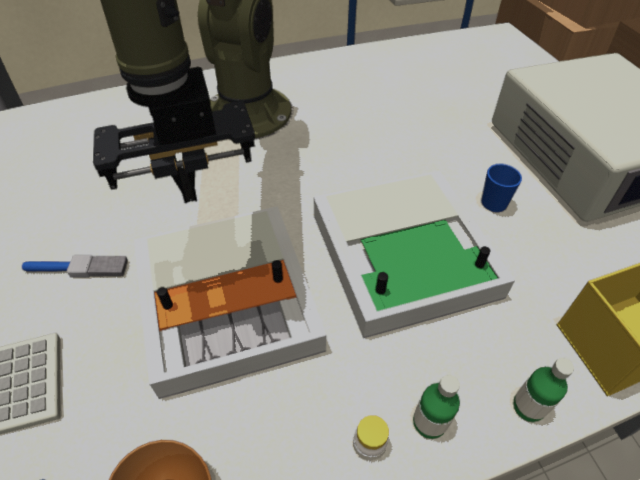

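The green front edge lies flush along the tray's far end from (252,527) to (706,405). Orange is unchanged, and the arm is 0.22 m up and clear of everything. I'll check the knob numbers and hand in.

```bash
python3 -c "
from h import *
s=env.read_camera('scene');c=env.read_camera('top')
for a in [(656,299),(273,397)]:
  p=ray(s,310+a[0]*.26667,170+a[1]*.26667,.09);print(p.round(4),((p-O)@ex).round(4),((p-O)@ey).round(4))
for a in [(70,59),(314,66)]:
  p=ray(c,120+a[0]*.45,130+a[1]*.45,.09);print(p.round(4),((p-O)@ex).round(4),((p-O)@ey).round(4))
env.sign_off()
"
```

```text
[0.6409 0.2661 0.09  ] 0.0776 0.094
[0.6354 0.0814 0.09  ] 0.0778 -0.0908
[0.6405 0.2689 0.09  ] 0.077 0.0969
[0.6347 0.0831 0.09  ] 0.077 -0.0891
the job is handed in; nothing more can be done
```

The green cover is closed, with both ends against the tray's far end, and the job is handed in at about 23 s of the 64 s allowed. I pushed the right and left knobs in turn with the closed fingers, at most about 20 mm ahead on either side, and it did not jam.

- **Stops:** I pressed each end firmly at the stop, the left with 21 N (17 N on a second push) and the right with 17 N. The fingers stopped at nearly the same tray position on both sides, 58.2–59 mm.
- **Knob positions:** The final pictures put both knobs at tray x ≈ 77–78 mm, against 78 mm for home. The two cameras agree within 1 mm, and the front edge looks flush along its whole length.
- **Second left push:** The left end read 0.5–1 mm less than on the first push. That is within measuring error.
- **Orange cover and arm:** I never touched the orange cover, and it looks unmoved in the scene picture. In the last top view the gripper hid its right end. The arm finished clear at 0.22 m height, touching nothing.

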